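Make up the mains kit and the battery kit

ROBOT

A 7-joint arm with a two-finger parallel gripper is mounted at the origin on a cart in front of the work surface, level with it; the furniture and walls round the work are solid. World frame = base frame: x ahead of the robot, y to its left, z up, the work surface at z = 0. Lengths are in m, angles in rad, forces in N, time in s.
With the tool pointing down it reaches from about 0.4 to 0.85 m from the base axis. Payload 10.4 kg.
Tool frame: the origin (TCP) lies between the finger pads; the fingertips stand 17 mm ahead of it and the grasp point (between the pads) lies 2 mm behind it; z points along the fingers, y is the line along which they close (so a half turn about z gives the same grasp; the last joint's range is limited). The gripper opens to 85 mm and grips with 20 to 120 N. Pads are 22 mm wide; open, the fingers measure 114 mm over their backs; the gripper's body (76 mm by 85 mm) begins 54 mm behind the grasp point. The pads swing forward as they close: fully open they stand 13 mm farther back than shut.
Start: joints at [1.302, 0.332, -0.065, 1.46, 0.022, 1.35, -0.088], TCP at [0.152, -0.606, 0.248] pointing down, gripper open.
Joint ranges: [-2.6, 2.6], [-0.5, 2.12], [-1.47, 1.34], [0.16, 2.42], [-1.27, 4.41], [0.06, 2.06], [-2.6, 2.6]. Speed limits (rad/s): [2.22, 2.22, 2.79, 2.79, 3.14, 3.14, 3.14].

INTERFACE

Orientations are given as a unit quaternion [x, y, z, w].
In Python, from workcell import readout, imaging, manip gives the robot as it stands. The module is installed in compiled form; this text tells all that it offers.
- The arm moves only by the shell command python3 -m crank 'ROWS' [OPENING] [FORCE]. ROWS is JSON, a list of rows, each a list of 4 numbers: the shift along the tool's x, y, z as a fraction of full scale, then the turn about the tool's z as a fraction of full scale. In form: [[x, y, z, yaw], ...]. A call has 1 to 5 rows; each row is the pose to reach, as a shift and turn from the pose commanded when the call began, along the tool's axes at that moment; what a row does not reach only later rows make up. Full scale, the value 1, is 400 mm for a shift and 60 degrees for a turn. A row lasts 1/12 s, in which the tool goes at most 41.7 mm and 7.16 degrees, less where a joint would pass 70% of its speed; a pose out of reach is approached as far as the arm can. A call with a number of a shift or a turn outside -1 to 1 is refused whole. A call with a gripper value outside its range is refused whole. OPENING is the gripper command: -1 is shut, 1 is fully open, values between are in proportion, set as the call begins (- or left out, the last holds). The fingers move at their own pace and stop on an object; FORCE is the grip in N (left out, the last holds). Time passes only in rows, so rows that repeat a pose let the fingers close. It gives the time, the measured TCP pose, the force, the opening and the grip force at its end, in the units of the state.
- readout.get_obs(): the state, without advancing time (a new reading comes with each control period).
- imaging.camera(name): name is "side" or "top" or "wrist"; returns a dict with "color" (480x640x3 uint8, red, green, blue), "fx", "fy", "cx", "cy" (pixels), "rvec" (rotation vector, rad) and "tvec" (3), from world to camera coordinates, as OpenCV has them. Camera axes: x right, y down, z forward; pixel columns grow to the right and rows downward; lengths in m; the calibration is good to about 2 mm. A picture is of the moment at which its call begins. There is no depth.
- manip.hand_in(): hands the job in; it is judged then, once.
The state is a dict: "clock": time; "joint_pos": joint angles; "joint_velocities": joint speeds; "tau": joint torques, N m; "position": TCP position; "ee_rot": TCP orientation; "ft_force": force on the tool from outside, world axes, zero at the start; "torque": the same for the moment, N m; "grip_width": opening from 0.0 (shut) to 1.0 (fully open); "grasp_force": force on a finger pad.
Only numpy, scipy, OpenCV 4.12 (cv2) and the standard library are available. Lean on these libraries where they do the work, as an engineer would, in place of code of your own. Each camera call takes 0.05 s, during which the arm holds its last target. There are 200 camera calls.

TASK

Make up the two kits from the stock on the bench: the mains kit goes in the flat grey tray - potting box in the long pocket, transformer in the middle pocket, heat sink in the small pocket, each lying flat on its pocket's floor - and the battery kit goes in the deep tin - the carton of relays in the wide compartment, the block battery on end in the narrow one. The tin is packed with card to a level you do not know, so lower each thing into it gently until you feel it rest on the packing, upright, before you let go; press nothing hard into the tin and drop nothing into tin or tray. Leave the jar and the solder reel behind the kits where they are.

Things in the scene. Friction and masses are not known exactly. Their poses are not given: they have to be found in the camera images.
- potting_box_centre (a point): Black potting box (enclosure), the largest black thing in the stock: 52 mm (its x) x 80 mm (its y) body 30 mm high with fixings on its lid up to 36 mm. The point is its centre, 18 mm above its underside; z up. Grip it across its 52 mm sides (fingers closing along its x).
- transformer_centre (a point): Small mains transformer: laminated grey core 34 mm (its x) x 42 mm (its y) x 36 mm high, with a yellow coil that sticks out to 52 mm along its x between 8 and 29 mm above its underside. The point is its centre, 18 mm above its underside; z up. Grip it across the 42 mm of the core (fingers closing along its y).
- heat_sink_centre (a point): Finned aluminium heat sink, the lowest thing in the stock: 25 mm (its x) x 40 mm (its y) x 22 mm high, fins upward. The point is its centre, 11 mm above its underside; z up. Grip it across its 25 mm (fingers closing along its x).
- relay_carton_centre (a point): Small carton of relays, white and red: 45 mm (its x) x 74 mm (its y) x 50 mm high. The point is its centre, 25 mm above its underside; z up. Grip it across its 45 mm (fingers closing along its x).
- block_battery_centre (a point): 9 V block battery standing on end, terminals up: case 17 mm (its x) x 26 mm (its y), 46 mm high, 49 mm with the terminals. The point is its centre, 24.5 mm above its underside; z up. Grip it across its 17 mm (fingers closing along its x).
- kit_tray: Flat grey kitting tray 86 (x) x 252 (y) x 9 mm, fixed. Origin: centre of underside, z up. Pockets 5 mm deep, floor 4 mm up, on x = 0: long 68 (x) x 96 (y) at y +70, for the potting box (its y along tray y); middle 58 x 68 at y -20, transformer (its x along tray y); small 42 x 56 at y -90, heat sink (its y along tray y). Hold things 7 mm or more above their underside: fingertips then clear the land.
- kit_tin: Deep sheet-metal tin, 104 (x) x 144 (y) x 60 mm high, walls 2 mm, fixed. Origin: centre of underside, z up. A cross wall (51 mm high) parts it: wide side 100 (x) x 92 (y) inside, centre y +24 mm, for the carton; narrow side 100 x 46, centre y -47, for the battery (their y along tin y). Card packing, springy (4 N/mm), level on both sides, unlisted: top 12 to 35 mm above the underside, differs each start.
- microscope: Obstacle, fixed: stereo microscope to the right of the work, 0.47 m tall, on a wide grey base. Origin: centre of its base on the bench. It fills about 0.18 m to either side of that point; swing the arm round it on the robot's side or over the work, never through it.
- flux_jar_centre (a point): Bystander, to be left alone: screw-lid jar with a green lid, 42 mm across, 37 mm high, upright. The point is its centre, 18 mm up.
- solder_reel_centre (a point): Bystander, to be left alone: spool of solder wire on blue flanges, 52 mm across, 38 mm high, upright. The point is its centre, 19 mm up.

How it is judged:
By the outcome, as a careful person would: the job done as asked, in the order asked, and still so for the second after the job is handed in, with the robot touching nothing.
It also fails if it takes over 122 s, if anything falls off the work surface, if the arm or the gripper's body presses on something with over 40 N, if the wrist force passes 120 N, or if a joint passes its speed limit or range.

## Working session

There is one attempt and no reset: what is moved stays moved. The work goes in short steps, Python scripts to look and compute and a shell command to move; the robot and the scene stay as the last step left them, time stands still between calls to the robot, and variables do not carry over. Pictures are saved under pics/ and viewed, at most 14 in all, crops included, and the job is handed in when it is done.

```bash
mkdir -p pics
python3 - <<'E'
from workcell import readout, imaging
import cv2,numpy as np
o=readout.get_obs()
print({k:np.round(v,3).tolist() for k,v in o.items()})
for n in ["top","side"]:
    c=imaging.camera(n); cv2.imwrite(f"pics/{n}0.png",c["color"][:,:,::-1])
    R=cv2.Rodrigues(np.array(c["rvec"]))[0]; print(n,c["fx"],c["cx"],c["cy"],(-R.T@np.ravel(c["tvec"])).round(3),R.round(2).tolist())
E
```

```text
{'clock': 0.0, 'joint_pos': [1.302, 0.333, -0.065, 1.461, 0.022, 1.35, -0.088], 'joint_velocities': [0.001, -0.001, -0.0, 0.0, 0.002, -0.0, 0.001], 'tau': [0.001, -62.545, 0.049, -39.161, 0.016, 0.01, -0.0], 'position': [0.152, -0.606, 0.248], 'ee_rot': [0.992, 0.123, -0.0, -0.001], 'ft_force': [-0.914, 0.041, 0.286], 'torque': [-0.019, 0.017, 0.038], 'grasp_force': 0.0, 'grip_width': 0.999}
top 473.6998086832386 322.0241266356248 230.8920794288366 [0.4   0.023 1.034] [[0.0, -1.0, 0.0], [-0.98, -0.0, -0.17], [0.17, -0.0, -0.98]]
side 538.364783239679 321.6968014018862 240.38140514912186 [-0.016  0.896  0.611] [[-0.81, -0.58, 0.02], [-0.28, 0.37, -0.89], [0.51, -0.73, -0.46]]
```

View pics/top0.png

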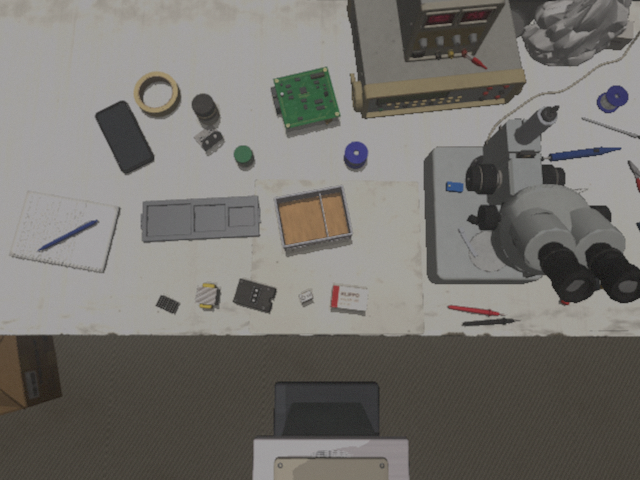

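View pics/side0.png

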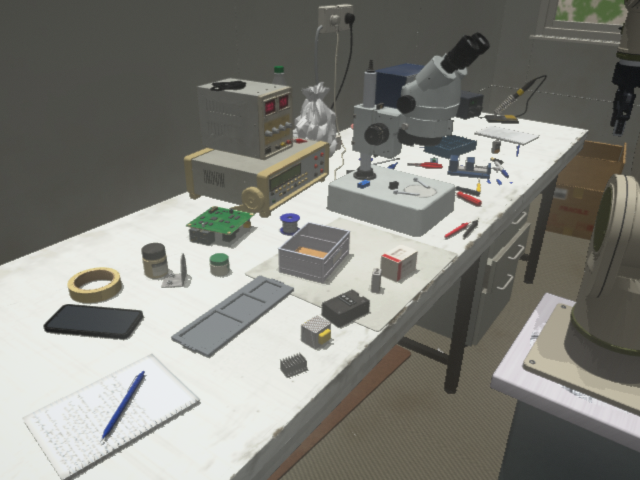

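The top view shows, left to right: heat sink (168,303), transformer (207,296), potting box (255,295), battery (306,296) and carton (349,298). The tray is at (200,218), the tin at (313,218), the jar at (244,156) and the reel at (356,153). I'll measure with masks next.

```bash
cat > h.py <<'E'
from workcell import readout, imaging
import cv2,numpy as np
from scipy.spatial.transform import Rotation as Ro
def cam(n):
    c=imaging.camera(n); c["R"]=cv2.Rodrigues(np.array(c["rvec"]))[0]; c["o"]=-c["R"].T@np.ravel(c["tvec"]); c["color"]=c["color"].copy(); return c
def p2w(c,uv,z):
    uv=np.asarray(uv,float).reshape(-1,2)
    d=np.c_[(uv[:,0]-c["cx"])/c["fx"],(uv[:,1]-c["cy"])/c["fy"],np.ones(len(uv))]@c["R"]
    return c["o"]+d*((z-c["o"][2])/d[:,2])[:,None]
def w2p(c,X):
    X=np.asarray(X,float).reshape(-1,3)@c["R"].T+np.ravel(c["tvec"])
    return np.c_[X[:,0]/X[:,2]*c["fx"]+c["cx"],X[:,1]/X[:,2]*c["fy"]+c["cy"]]
E
python3 - <<'E'
from h import *
c=cam("top"); im=c["color"][:,:,::-1]
cv2.imwrite("pics/cropA.png",cv2.resize(im[270:325,145:385],None,fx=3.3,fy=3.3,interpolation=cv2.INTER_CUBIC))
cv2.imwrite("pics/cropB.png",cv2.resize(im[175:260,130:365],None,fx=3.4,fy=3.4,interpolation=cv2.INTER_CUBIC))
for n,uv in dict(mic_front_left=(428,282),mic_fr=(540,282),mic_bl=(426,148),hs=(168,303),box=(255,295),carton=(349,298),tin=(313,218),edge=(300,335)).items(): print(n,p2w(c,uv,0.03)[0].round(3))
E
```

```text
mic_front_left [ 0.469 -0.204  0.03 ]
mic_fr [ 0.469 -0.441  0.03 ]
mic_bl [ 0.765 -0.211  0.03 ]
hs [0.423 0.342 0.03 ]
box [0.44 0.16 0.03]
carton [ 0.435 -0.037  0.03 ]
tin [0.606 0.04  0.03 ]
edge [0.358 0.065 0.03 ]
```

View pics/cropA.png

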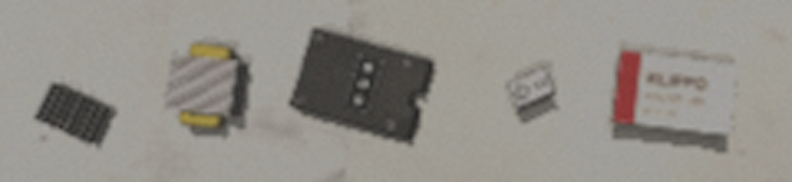

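View pics/cropB.png

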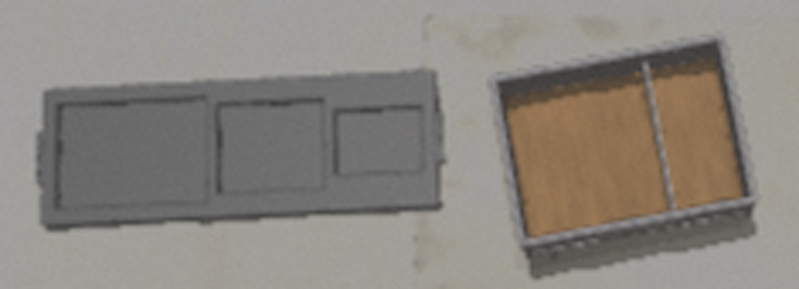

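Crop A shows the tops of the five stock items, with their long axes roughly along world y. Crop B shows the tray, slightly tilted, and the tin, tilted about 8°. I'll turn the corners into poses.

```bash
cat >> h.py <<'E'
def pose():
    o=readout.get_obs(); X=Ro.from_quat(o["ee_rot"]).as_matrix()[:,0]
    return np.r_[o["position"],np.degrees(np.arctan2(X[1],X[0]))],o
def go(*way):
    """fractions for successive targets (x,y,z,psi deg; None keeps); psi modulo 180 as closest unless told"""
    p,o=pose(); print("at",p.round(4),"t",round(o["clock"],2),"F",np.round(o["ft_force"],1),"grip",round(o["grip_width"],3))
    for w in way:
        w=np.array([p[i] if v is None else v for i,v in enumerate(w)],float)
        d=w-p; s=np.radians(p[3]); dy=(d[3]+90)%180-90
        print([round(v,4) for v in ((d[0]*np.cos(s)+d[1]*np.sin(s))/.4,(d[0]*np.sin(s)-d[1]*np.cos(s))/.4,-d[2]/.4,-dy/60)],"mm",round(np.linalg.norm(d[:3])*1e3),"deg",round(dy)); p=w
E
python3 - <<'E'
from h import *
c=cam("top")
A={'sink':(.022,[(55,82),(118,112),(100,147),(36,118)]),'trafo':(.036,[(175,55),(240,52),(235,110),(167,112)]),'box':(.030,[(318,28),(435,62),(412,143),(290,104)]),
'batt':(.046,[(508,80),(548,62),(555,85),(517,103)]),'carton':(.05,[(622,48),(738,58),(733,135),(613,122)])}
B={'tray':(.009,[(45,92),(435,72),(438,208),(47,227)]),'tin':(.06,[(493,78),(722,40),(753,202),(526,245)]),
'long':(.009,[(58,104),(207,97),(209,201),(58,208)]),'mid':(.009,[(218,103),(323,99),(325,187),(219,193)]),'small':(.009,[(334,110),(421,106),(420,173),(333,175)])}
for D,off,k in((A,(145,270),3.3),(B,(130,175),3.4)):
  for n,(z,q) in D.items():
    w=p2w(c,np.array(q)/k+off,z)[:,:2]
    L=[np.linalg.norm(w[i]-w[(i+1)%4])*1e3 for i in range(4)]
    d=(w[0]-w[1])+(w[3]-w[2])
    print(n,w.mean(0).round(4),"sides",np.round(L,0),"y-axis ang",np.degrees(np.arctan2(d[1],d[0])).round(1))
go((.2,-.4,.25,None),(.31,-.27,.25,None),(.38,-.12,.25,None),(.43,.16,.25,0))
E
```

```text
sink [0.4197 0.3434] sides [45. 24. 46. 25.] y-axis ang 66.0
trafo [0.44   0.2599] sides [41. 36. 43. 36.] y-axis ang 92.3
box [0.4394 0.1599] sides [78. 53. 82. 51.] y-axis ang 73.4
batt [0.44   0.0524] sides [27. 15. 26. 15.] y-axis ang 114.8
carton [ 0.4351 -0.0379] sides [73. 48. 75. 46.] y-axis ang 84.7
tray [0.6072 0.2867] sides [254.  90. 251.  89.] y-axis ang 93.1
tin [0.6033 0.0383] sides [145. 104. 141. 107.] y-axis ang 100.5
long [0.605  0.3569] sides [97. 69. 97. 69.] y-axis ang 92.9
mid [0.6099 0.2676] sides [68. 58. 68. 60.] y-axis ang 93.0
small [0.6131 0.1991] sides [57. 44. 56. 43.] y-axis ang 92.2
at [ 0.1521 -0.606   0.2479 14.0855] t 0.2 F [-0.4 -0.1 -0. ] grip 0.999
[np.float64(0.2416), np.float64(-0.4704), np.float64(-0.0053), np.float64(-0.0)] mm 212 deg 0
[np.float64(0.3458), np.float64(-0.2483), np.float64(-0.0), np.float64(-0.0)] mm 170 deg 0
[np.float64(0.261), np.float64(-0.3211), np.float64(-0.0), np.float64(-0.0)] mm 166 deg 0
[np.float64(0.2916), np.float64(-0.6485), np.float64(-0.0), np.float64(0.2348)] mm 284 deg -14
```

```bash
sed -i 's/\[round(v,4) for v/[round(float(v),4) for v/' h.py; python3 -c "
from h import *
go((.2,-.4,.25,45),(.31,-.27,.25,73.4),(.38,-.1,.25,73.4),(.43,.1,.25,73.4),(.439,.16,.20,73.4))"
```

```text
at [ 0.1521 -0.606   0.2479 14.0855] t 0.2 F [-0.4 -0.1 -0. ] grip 0.999
[0.2416, -0.4704, -0.0053, -0.5152] mm 212 deg 31
[0.4243, -0.0354, -0.0, -0.4733] mm 170 deg 28
[0.4573, 0.0463, -0.0, -0.0] mm 184 deg 0
[0.5149, -0.0231, -0.0, -0.0] mm 206 deg 0
[0.1502, -0.0213, 0.125, -0.0] mm 79 deg 0
```

```bash
python3 -m crank '[[0.24,-0.47,0,-0.515],[0.24,-0.47,0,-0.515],[0.24,-0.47,0,-0.515],[0.24,-0.47,0,-0.515],[0.24,-0.47,0,-0.515]]' 1 40
python3 -m crank '[[0.42,-0.04,0,-0.47],[0.42,-0.04,0,-0.47],[0.42,-0.04,0,-0.47],[0.42,-0.04,0,-0.47],[0.42,-0.04,0,-0.47]]'
python3 -c "
from h import *
go((.38,-.1,.25,73.4),(.43,.1,.25,73.4),(.439,.16,.20,73.4))"
```

```text
clock: 0.62
position: [0.1989, -0.4012, 0.248]
ee_rot: [0.923, 0.386, -0.0, -0.0]
ft_force: [0.6, 0.5, 0.6]
grip_width: 1.005
grasp_force: 0.0
clock: 1.03
position: [0.3107, -0.2674, 0.2488]
ee_rot: [0.798, 0.603, 0.0, 0.001]
ft_force: [0.4, -0.1, -0.4]
grip_width: 1.0
grasp_force: 0.0
at [ 0.3107 -0.2674  0.2488 74.1156] t 1.03 F [ 0.4 -0.1 -0.4] grip 1.0
[0.4499, 0.052, -0.003, 0.0119] mm 181 deg -1
[0.5149, -0.0231, -0.0, -0.0] mm 206 deg 0
[0.1502, -0.0213, 0.125, -0.0] mm 79 deg 0
```

```bash
python3 -m crank '[[0.45,0.052,0,0.012],[0.45,0.052,0,0.012],[0.45,0.052,0,0.012],[0.45,0.052,0,0.012],[0.45,0.052,0,0.012]]' >/dev/null
python3 -m crank '[[0.515,-0.023,0,0],[0.515,-0.023,0,0],[0.515,-0.023,0,0],[0.515,-0.023,0,0],[0.515,-0.023,0,0]]' >/dev/null
python3 -m crank '[[0.15,-0.02,0.125,0],[0.15,-0.02,0.125,0],[0.15,-0.02,0.125,0],[0.15,-0.02,0.125,0]]'
python3 - <<'E'
from h import *
c=cam("wrist"); im=c["color"]
print(c["fx"],c["o"].round(3),c["R"].round(2).tolist())
for p in [(.439,.16,.03),(.44,.26,.036),(.42,.343,.022),(.44,.052,.046),(.605,.357,.009),(.61,.268,.009),(.435,-.038,.05)]: print(w2p(c,p).round(0))
cv2.imwrite("pics/w1.png",im[:,:,::-1])
go()
E
```

```text
clock: 2.2
position: [0.441, 0.1533, 0.197]
ee_rot: [0.806, 0.593, -0.001, -0.002]
ft_force: [0.4, -0.5, 0.1]
grip_width: 1.0
grasp_force: 0.0
380.48108878323706 [0.461 0.218 0.323] [[0.95, -0.3, -0.0], [-0.29, -0.92, 0.26], [-0.08, -0.25, -0.96]]
[[312. 222.]]
[[270.  91.]]
[[206. -20.]]
[[352. 350.]]
[[ 459. -130.]]
[[491.  10.]]
[[375. 442.]]
at [ 0.4418  0.152   0.198  72.5376] t 2.25 F [-0.8  1.5 -0.5] grip 1.004
```

View pics/w1.png

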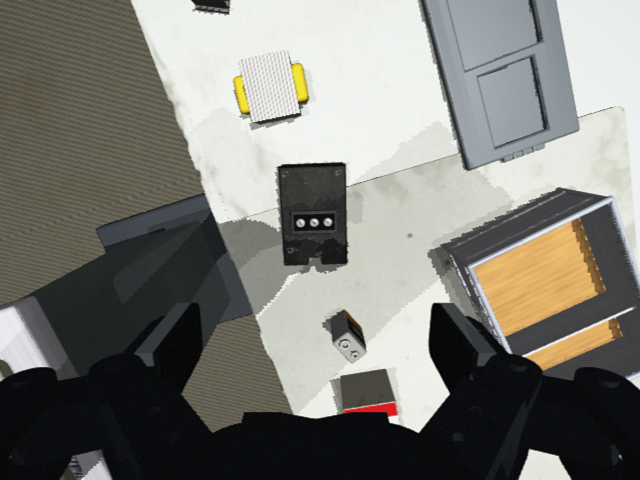

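The wrist view shows the box with its lid corners at about (279,165), (346,163), (347,264) and (282,266). The transformer core is at (268,86), the battery at (350,338), the tray at upper right and the tin at right. I'll refine the poses from here.

Run:
```python
from h import *
im=cv2.imread("pics/w1.png"); c=cam("wrist")
def rep(n,q,z):
    w=p2w(c,q,z)[:,:2]; d=(w[0]-w[1])+(w[3]-w[2])
    print(n,w.mean(0).round(4),[round(np.linalg.norm(w[i]-w[(i+1)%4])*1e3) for i in range(4)],"0-1 ang",np.degrees(np.arctan2(d[1],d[0])).round(1))
g=cv2.cvtColor(im,cv2.COLOR_BGR2HSV)
m=((g[:,:,2]<75)*255).astype(np.uint8); m[:155]=0;m[275:]=0;m[:,:262]=0;m[:,360:]=0
k=cv2.findContours(cv2.morphologyEx(m,cv2.MORPH_CLOSE,np.ones((15,15))),0,2)[0]; k=max(k,key=cv2.contourArea); r=cv2.minAreaRect(k);print(r)
b=cv2.boxPoints(r);rep("box mask",b,.03)
rep("box eye",[(279,165),(282,266),(347,264),(346,163)],.03)
rep("trafo eye",[(240,56),(287,50),(300,113),(250,122)],.036)
go()
```

```text
((312.54278564453125, 213.71142578125), (101.3183364868164, 66.87910461425781), 88.56790161132812)
box mask [0.4424 0.1632] [51, 81, 54, 81] 0-1 ang 164.0
box eye [0.443  0.1623] [81, 53, 80, 51] 0-1 ang 73.6
trafo eye [0.4417 0.2618] [33, 42, 37, 44] 0-1 ang 170.8
at [ 0.4423  0.1513  0.1987 72.4316] t 2.3 F [ 0.8 -0.4  0.1] grip 0.995
```

```bash
python3 -c "
from h import *
go((.441,.161,.10,73.6))"
```

```text
at [ 0.4423  0.1513  0.1987 72.4316] t 2.3 F [ 0.8 -0.4  0.1] grip 0.995
[0.0222, -0.0105, 0.2467, -0.0195] mm 99 deg 1
```

```bash
python3 -m crank '[[0.022,-0.0105,0.247,-0.0195],[0.022,-0.0105,0.247,-0.0195],[0.022,-0.0105,0.247,-0.0195],[0.022,-0.0105,0.247,-0.0195]]'>/dev/null; python3 -c "
from h import *
go((.441,.161,.024,73.6))"
```

```text
at [ 0.4394  0.1595  0.0972 73.5334] t 2.63 F [-0.6 -0.  -0.2] grip 1.002
[0.0048, 0.0028, 0.183, -0.0011] mm 73 deg 0
```

```bash
python3 -m crank '[[0.004,0.003,0.1,0],[0.004,0.003,0.15,0],[0.004,0.003,0.183,0],[0.004,0.003,0.183,0]]'>/dev/null
python3 -m crank '[[0,0,0,0],[0,0,0,0],[0,0,0,0],[0,0,0,0],[0,0,0,0]]' -1 40
python3 -m crank '[[0,0,0,0],[0,0,0,0],[0,0,0,0],[0,0,0,0]]'
python3 -c "
from h import *
go((None,None,.1,None),(.605,.357,.1,93))"
```

```text
clock: 3.38
position: [0.4438, 0.1627, 0.0282]
ee_rot: [0.801, 0.599, 0.001, 0.001]
ft_force: [-1.5, -3.2, 11.8]
grip_width: 0.597
grasp_force: 40.3
clock: 3.72
position: [0.4439, 0.1627, 0.0283]
ee_rot: [0.801, 0.599, 0.001, 0.001]
ft_force: [-2.6, -3.1, 11.5]
grip_width: 0.596
grasp_force: 40.3
at [4.4390e-01 1.6270e-01 2.8300e-02 7.3586e+01] t 3.72 F [-2.6 -3.1 11.5] grip 0.596
[0.0, 0.0, -0.1794, -0.0] mm 72 deg 0
[0.5799, 0.2492, -0.0, -0.3236] mm 252 deg 19
```

```bash
python3 -m crank '[[0,0,-0.05,0],[0,0,-0.15,0],[0,0,-0.25,0],[0,0,-0.35,0],[0,0,-0.42,0]]'
python3 -c "
from h import *
go((.607,.25,.2,93))"
```

```text
clock: 4.13
position: [0.4428, 0.1638, 0.1984]
ee_rot: [0.8, 0.6, 0.001, 0.001]
ft_force: [0.9, -0.7, -0.7]
grip_width: 0.602
grasp_force: 43.9
at [ 0.4428  0.1638  0.1984 73.7001] t 4.13 F [ 0.9 -0.7 -0.7] grip 0.602
[0.3221, 0.3334, -0.0041, -0.3217] mm 185 deg 19
```

```bash
python3 -m crank '[[0.1,0.1,0,-0.1],[0.2,0.2,0,-0.2],[0.28,0.29,0,-0.3],[0.322,0.333,0,-0.32],[0.322,0.333,0,-0.32]]' >/dev/null
python3 -m crank '[[0,0,0,0],[0,0,0,0],[0,0,0,0]]'
python3 - <<'E'
from h import *
c=cam("wrist"); im=c["color"]
np.savez("pics/w2.npz",**c)
cv2.imwrite("pics/w2.png",im[:,:,::-1])
for p in [(.605,.357,.009),(.61,.268,.009),(.613,.199,.009)]: print(w2p(c,p).round(0))
go()
E
```

```text
clock: 4.8
position: [0.606, 0.2489, 0.195]
ee_rot: [0.689, 0.724, 0.0, 0.0]
ft_force: [-0.9, 0.5, -0.5]
grip_width: 0.597
grasp_force: 43.8
[[321.  86.]]
[[321. 202.]]
[[320. 281.]]
at [ 0.6059  0.2485  0.1951 92.8382] t 4.85 F [-0.  -0.  -0.3] grip 0.596
```

View pics/w2.png

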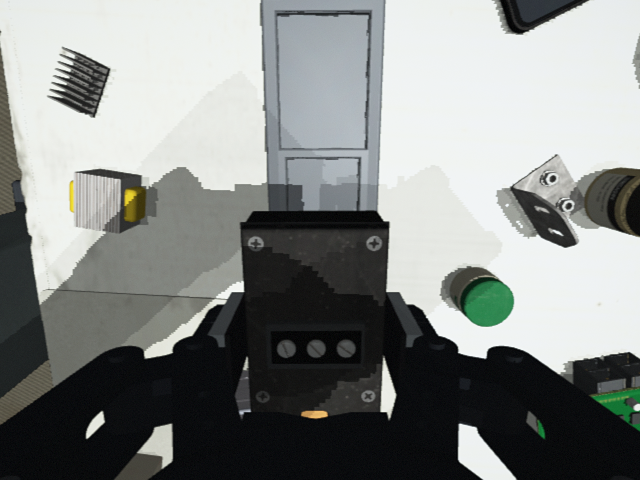

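The wrist view shows the box held square. The long pocket corners are (276,12), (369,12), (367,150) and (280,149), and the middle pocket's far edge is at row 157. The lid's front edge runs along row ~222, from column 243 to 390.

Run:
```python
from h import *
c=dict(np.load("pics/w2.npz"))
def rep(n,q,z):
    w=p2w(c,q,z)[:,:2]; d=(w[0]-w[1])+(w[3]-w[2])
    print(n,w.mean(0).round(4),[round(np.linalg.norm(w[i]-w[(i+1)%4])*1e3) for i in range(4)],"0-1 ang",np.degrees(np.arctan2(d[1],d[0])).round(1))
rep("long",[(276,12),(280,149),(367,150),(369,12)],.009)
rep("box held",[(243,222),(250,412),(382,412),(390,222)],.197)
print(p2w(c,[(286,157),(362,157)],.009).round(4), p2w(c,[(264,0),(383,0),(270,200),(379,200)],.009).round(4))
go((.607,.357,.1,93))
```

```text
long [0.6065 0.3585] [97, 69, 98, 68] 0-1 ang 93.6
box held [0.606  0.2532] [74, 51, 74, 49] 0-1 ang 92.8
[[0.5799 0.3026 0.009 ]
 [0.6407 0.3057 0.009 ]] [[0.5607 0.4126 0.009 ]
 [0.6467 0.4169 0.009 ]
 [0.5678 0.2674 0.009 ]
 [0.6575 0.2719 0.009 ]]
at [ 0.6059  0.2485  0.1951 92.8382] t 4.85 F [-0.  -0.  -0.3] grip 0.596
[0.2709, 0.0161, 0.2378, -0.0027] mm 144 deg 0
```

```bash
python3 -m crank '[[0.1,0.006,0,0],[0.2,0.012,0,-0.004],[0.27,0.0155,0.06,-0.007],[0.27,0.0155,0.16,-0.007],[0.27,0.0155,0.237,-0.007]]' >/dev/null
python3 -m crank '[[0,0,0,0],[0,0,0,0],[0,0,0,0]]'
python3 -c "
from h import *
go((.6065,.357,.050,93.3))"
```

```text
clock: 5.52
position: [0.6083, 0.3568, 0.1025]
ee_rot: [0.687, 0.727, 0.001, 0.0]
ft_force: [0.2, 0.7, -0.4]
grip_width: 0.599
grasp_force: 43.8
at [ 0.6083  0.3568  0.1025 93.1878] t 5.52 F [ 0.2  0.7 -0.4] grip 0.599
[0.0008, -0.0044, 0.1312, -0.0019] mm 52 deg 0
```

```bash
python3 -m crank '[[0.0008,-0.003,0.05,0],[0.0008,-0.003,0.1,0],[0.0008,-0.003,0.13,0],[0.0008,-0.003,0.13,0],[0.0008,-0.003,0.13,0]]' 
python3 -m crank '[[0,0,0.01,0],[0,0,0.02,0],[0,0,0.03,0],[0,0,0.03,0]]'
python3 -m crank '[[0,0,0.005,0],[0,0,0.005,0],[0,0,0.005,0]]'
python3 -c "
from h import *
go((.6065,.357,.0325,93.3))"
```

```text
clock: 5.93
position: [0.6067, 0.3573, 0.049]
ee_rot: [0.687, 0.727, 0.001, 0.0]
ft_force: [0.6, 0.7, -1.1]
grip_width: 0.596
grasp_force: 43.9
clock: 6.27
position: [0.6059, 0.3571, 0.0349]
ee_rot: [0.687, 0.727, -0.0, 0.0]
ft_force: [0.4, 0.6, -1.3]
grip_width: 0.603
grasp_force: 43.9
clock: 6.52
position: [0.6061, 0.3573, 0.0335]
ee_rot: [0.687, 0.727, -0.0, 0.0]
ft_force: [-0.7, 0.8, -1.2]
grip_width: 0.599
grasp_force: 43.9
at [6.06100e-01 3.57300e-01 3.35000e-02 9.32543e+01] t 6.52 F [-0.7  0.8 -1.2] grip 0.599
[-0.0008, 0.001, 0.0024, -0.0008] mm 1 deg 0
```

```bash
python3 -m crank '[[0,0,0.0025,0],[0,0,0.0025,0],[0,0,0.0025,0]]' | grep -E "posi|force"
python3 -m crank '[[0,0,0.0025,0],[0,0,0.0025,0],[0,0,0.0025,0]]'| grep -E "posi|force"
```

```text
position: [0.6061, 0.3573, 0.0325]
ft_force: [-0.3, -0.1, -1.0]
grasp_force: 43.9
position: [0.6062, 0.3574, 0.0325]
ft_force: [-3.6, -3.1, 6.8]
grasp_force: 44.8
```

```bash
python3 -m crank '[[0,0,0,0],[0,0,0,0],[0,0,0,0],[0,0,0,0]]' 0.6 | grep -E "posi|force|wid"
python3 -m crank '[[0,0,-0.05,0],[0,0,-0.15,0],[0,0,-0.25,0],[0,0,-0.35,0],[0,0,-0.42,0]]'| grep -E "posi|force|wid"
python3 -c "
from h import *
go((.443,.262,.2,183),)
p,_=pose()
go((.443,.262,.2,128))"
```

```text
position: [0.6061, 0.3573, 0.0314]
ft_force: [-0.7, -0.7, 0.1]
grip_width: 0.804
grasp_force: 0.0
position: [0.6063, 0.358, 0.2035]
ft_force: [-0.1, 1.0, 0.6]
grip_width: 0.802
grasp_force: 0.0
at [ 0.6063  0.358   0.2035 93.2631] t 7.77 F [-0.1  1.   0.6] grip 0.802
[-0.2163, -0.4213, 0.0089, -1.4956] mm 189 deg 90
at [ 0.6063  0.358   0.2035 93.2631] t 7.77 F [-0.1  1.   0.6] grip 0.802
[-0.2163, -0.4213, 0.0089, -0.5789] mm 189 deg 35
```

```bash
python3 -c "
from h import *
go((.55,.31,.2,128),(.49,.262,.2,162),(.49,.262,.2,182))"
```

```text
at [ 0.6063  0.358   0.2035 93.2631] t 7.77 F [-0.1  1.   0.6] grip 0.802
[-0.1117, -0.1474, 0.0089, -0.5789] mm 74 deg 35
[-0.0022, -0.1921, -0.0, -0.5667] mm 77 deg 34
[0.0, 0.0, -0.0, -0.3333] mm 0 deg 20
```

```bash
python3 -m crank '[[-0.112,-0.147,0.01,-0.58],[-0.112,-0.147,0.01,-0.58],[-0.112,-0.147,0.01,-0.58],[-0.112,-0.147,0.01,-0.58],[-0.112,-0.147,0.01,-0.58]]' 1 >/dev/null
python3 -m crank '[[0,-0.19,0,-0.57],[0,-0.19,0,-0.57],[0,-0.19,0,-0.57],[0,-0.19,0,-0.57],[0,-0.19,0,-0.57]]' >/dev/null
python3 -m crank '[[0,0,0,-0.33],[0,0,0,-0.33],[0,0,0,-0.33],[0,0,0,-0.33],[0,0,0,-0.33]]'
python3 - <<'E'
from h import *
c=cam("wrist"); im=c["color"]
np.savez("pics/w3.npz",**c)
cv2.imwrite("pics/w3.png",im[:,:,::-1])
u=w2p(c,(.4417,.2618,.036))[0]; print(u)
go()
E
```

```text
clock: 9.02
position: [0.49, 0.2624, 0.1954]
ee_rot: [-0.016, 1.0, 0.0, -0.0]
ft_force: [-0.6, 0.0, 0.6]
grip_width: 1.003
grasp_force: 0.0
[314.82811603 166.5932873 ]
at [   0.49      0.2624    0.1955 -178.1475] t 9.07 F [-0.4 -0.4 -0.7] grip 0.997
```

View pics/w3.png

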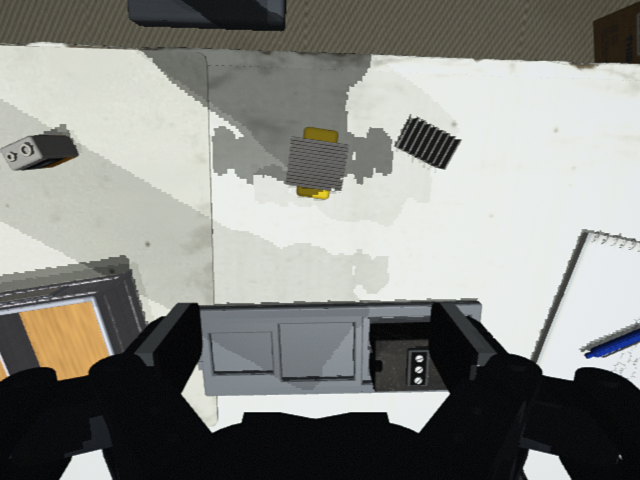

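The box sits flat in the long pocket. The transformer core top corners are about (292,137), (349,143), (342,191) and (287,186). The heat sink's are about (409,115), (461,144), (446,169) and (396,142).

```bash
cat >> h.py <<'E'
def rep(c,n,q,z):
    w=p2w(c,q,z)[:,:2]; d=(w[0]-w[1])+(w[3]-w[2])
    print(n,w.mean(0).round(4),[round(np.linalg.norm(w[i]-w[(i+1)%4])*1e3) for i in range(4)],"0-1 ang",np.degrees(np.arctan2(d[1],d[0])).round(1))
E
python3 - <<'E'
from h import *
c=dict(np.load("pics/w3.npz"))
rep(c,"trafo",[(349,143),(292,137),(287,186),(342,191)],.036)
rep(c,"sink",[(461,144),(409,115),(396,142),(446,169)],.022)
g=cv2.cvtColor(c["color"],cv2.COLOR_RGB2HSV)
m=cv2.inRange(g,(18,120,60),(35,255,255)); m[:100]=0;m[210:]=0;m[:,:270]=0;m[:,370:]=0
n,l,s,ce=cv2.connectedComponentsWithStats(m); print([(s[i,4],ce[i].round(1),s[i,:4]) for i in range(1,n) if s[i,4]>30])
E
```

```text
trafo [0.4402 0.2637] [41, 35, 41, 35] 0-1 ang 86.4
sink [0.422  0.3474] [46, 21, 45, 21] 0-1 ang 64.9
[(np.int32(393), array([320.5, 134.3]), array([304, 127,  34,  16], dtype=int32)), (np.int32(283), array([312.4, 192.4]), array([297, 186,  32,  13], dtype=int32))]
```

```bash
python3 -c "
from h import *
go((.4408,.263,.10,176))"
```

```text
at [   0.49      0.2624    0.1955 -178.1475] t 9.07 F [-0.4 -0.4 -0.7] grip 0.997
[0.123, 0.0054, 0.2387, 0.0975] mm 107 deg -6
```

```bash
python3 -m crank '[[0.123,0.0055,0.238,0.0975],[0.123,0.0055,0.238,0.0975],[0.123,0.0055,0.238,0.0975],[0.123,0.0055,0.238,0.0975],[0.123,0.0055,0.238,0.0975]]'>/dev/null; python3 -c "
from h import *
go((.4408,.263,.024,176))"
```

```text
at [4.407000e-01 2.626000e-01 1.003000e-01 1.761376e+02] t 9.48 F [0.3 0.3 0.7] grip 0.999
[-0.0002, 0.0009, 0.1909, 0.0023] mm 76 deg 0
```

```bash
python3 -m crank '[[0,0,0.1,0],[0,0,0.15,0],[0,0,0.19,0],[0,0,0.19,0]]' | grep -E "posi|force"
python3 -m crank '[[0,0,0,0],[0,0,0,0],[0,0,0,0],[0,0,0,0],[0,0,0,0]]' -1 40 | grep -E "posi|force|wid"
python3 -m crank '[[0,0,0,0],[0,0,0,0],[0,0,0,0]]' | grep -E "posi|force|wid"
python3 -c "
from h import *
go((None,None,.15,None),(.5,.26,.15,145),(.55,.26,.15,115),(.6117,.2686,.1,93.3))"
```

```text
position: [0.4416, 0.2624, 0.0234]
ft_force: [-0.6, -0.3, -0.4]
grasp_force: 0.0
position: [0.4419, 0.2632, 0.0258]
ft_force: [-0.3, -1.9, 7.4]
grip_width: 0.478
grasp_force: 40.1
position: [0.4419, 0.2632, 0.0258]
ft_force: [-0.5, -0.9, 7.1]
grip_width: 0.478
grasp_force: 40.1
at [4.419000e-01 2.632000e-01 2.580000e-02 1.761699e+02] t 10.48 F [-0.5 -0.9  7.1] grip 0.478
[0.0, 0.0, -0.3106, -0.0] mm 124 deg 0
[-0.1455, 0.0016, -0.0, 0.5195] mm 58 deg -31
[-0.1024, 0.0717, -0.0, 0.5] mm 50 deg -30
[-0.0457, 0.1489, 0.125, 0.3617] mm 80 deg -22
```

```bash
python3 -m crank '[[0,0,-0.05,0],[0,0,-0.13,0],[0,0,-0.23,0],[0,0,-0.31,0],[0,0,-0.31,0]]' | grep -E "posi|force|wid"
python3 -m crank '[[-0.03,0,0,0.1],[-0.06,0,0,0.2],[-0.1,0,0,0.3],[-0.12,0,0,0.4],[-0.146,0.0016,0,0.52]]' >/dev/null
python3 -m crank '[[-0.03,0.02,0,0.1],[-0.06,0.04,0,0.2],[-0.08,0.06,0,0.3],[-0.1,0.072,0,0.4],[-0.102,0.072,0,0.5]]' >/dev/null
python3 -m crank '[[-0.02,0.07,0.05,0.1],[-0.04,0.12,0.1,0.2],[-0.046,0.149,0.12,0.3],[-0.046,0.149,0.12,0.36],[-0.046,0.149,0.12,0.36]]' >/dev/null
python3 -m crank '[[0,0,0,0],[0,0,0,0]]' | grep -E "posi|force|wid"
python3 - <<'E'
from h import *
c=cam("wrist"); im=c["color"]
np.savez("pics/w4.npz",**c)
cv2.imwrite("pics/w4.png",im[:,:,::-1])
go((.6117,.2686,.05,93.3))
E
```

```text
position: [0.4426, 0.2652, 0.1545]
ft_force: [0.9, 0.4, -1.4]
grip_width: 0.479
grasp_force: 41.8
position: [0.6107, 0.2686, 0.1008]
ft_force: [0.4, -0.6, -2.1]
grip_width: 0.485
grasp_force: 41.6
at [ 0.6107  0.2685  0.1008 93.5733] t 12.37 F [-0.8 -0.4 -1.4] grip 0.479
[0.0001, 0.0025, 0.1271, 0.0046] mm 51 deg 0
```

View pics/w4.png

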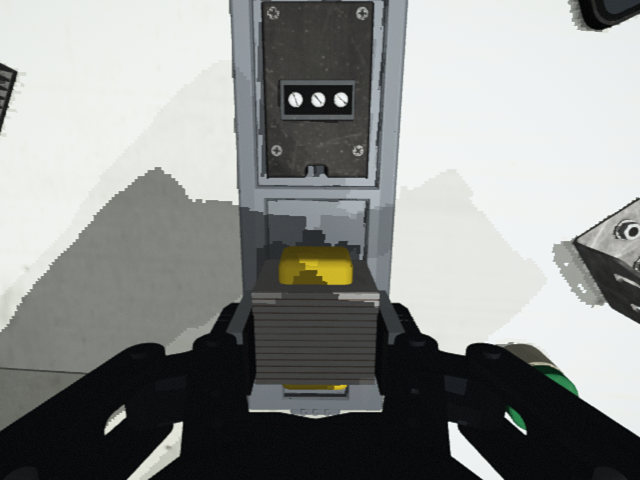

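The box is flat in its pocket. The transformer is held upright, its core top between rows 292 and 383. The middle pocket's far edge is at row 199, columns 265–367.

Run:
```python
from h import *
c=dict(np.load("pics/w4.npz"))
print(p2w(c,[(265,199),(367,199)],.009).round(4))
rep(c,"core",[(252,293),(256,383),(374,383),(378,293)],.111)
```

```text
[[0.5796 0.302  0.009 ]
 [0.6381 0.3057 0.009 ]]
core [0.6103 0.2712] [34, 41, 34, 41] 0-1 ang 93.6
```

```bash
python3 -m crank '[[-0.003,0,0.05,0],[-0.003,0,0.1,0],[-0.003,0,0.14,0],[-0.003,0,0.162,0],[-0.003,0,0.162,0]]' | grep -E "posi|force"
python3 -m crank '[[0,0,0.004,0],[0,0,0.008,0],[0,0,0.01,0],[0,0,0.01,0]]'| grep -E "posi|force"
python3 -m crank '[[0,0,0.0025,0],[0,0,0.0025,0],[0,0,0.0025,0]]' | grep -E "posi|force"
```

```text
position: [0.6099, 0.2665, 0.0334]
ft_force: [0.4, -0.8, -2.5]
grasp_force: 41.7
position: [0.6113, 0.2674, 0.0321]
ft_force: [0.5, -0.2, -2.6]
grasp_force: 41.7
position: [0.6111, 0.2672, 0.0307]
ft_force: [0.1, 0.7, -1.1]
grasp_force: 41.7
```

```bash
python3 -m crank '[[0,0,0.0025,0],[0,0,0.0025,0],[0,0,0.0025,0]]' | grep -E "posi|force"
python3 -m crank '[[0,0,0.001,0],[0,0,0.001,0],[0,0,0.001,0]]' | grep -E "posi|force"
```

```text
position: [0.6111, 0.2673, 0.0299]
ft_force: [-1.6, -0.8, 3.2]
grasp_force: 42.1
position: [0.6111, 0.2673, 0.0299]
ft_force: [-1.9, -0.5, 6.3]
grasp_force: 42.8
```

```bash
python3 -m crank '[[0,0,0,0],[0,0,0,0],[0,0,0,0],[0,0,0,0]]' 0.5 | grep -E "posi|force|wid"
python3 -m crank '[[0,0,-0.05,0],[0,0,-0.15,0],[0,0,-0.25,0],[0,0,-0.3,0],[0,0,-0.3,0]]'| grep -E "posi|force|wid"
python3 -c "
from h import *
go((.41,.30,.15,65.5))"
```

```text
position: [0.6109, 0.2671, 0.0289]
ft_force: [0.8, -0.1, -0.4]
grip_width: 0.751
grasp_force: 0.0
position: [0.6128, 0.2688, 0.1549]
ft_force: [-0.9, 0.0, 0.1]
grip_width: 0.749
grasp_force: 0.0
at [ 0.6128  0.2688  0.1549 93.4377] t 14.62 F [-0.9  0.   0.1] grip 0.749
[0.1081, -0.5013, 0.0123, 0.4656] mm 205 deg -28
```

```bash
python3 -m crank '[[0.108,-0.5,0.01,0.465],[0.108,-0.5,0.01,0.465],[0.108,-0.5,0.01,0.465],[0.108,-0.5,0.01,0.465],[0.108,-0.5,0.01,0.465]]' >/dev/null
python3 -m crank '[[0,0,0,0],[0,0,0,0]]' >/dev/null
python3 - <<'E'
from h import *
c=cam("wrist"); im=c["color"]
np.savez("pics/w5.npz",**c)
u,v=w2p(c,(.4225,.347,.022))[0].astype(int); print(u,v)
u0,v0=max(u-75,0),max(v-75,0)
print(u0,v0)
cv2.imwrite("pics/w5.png",cv2.resize(im[v0:v0+150,u0:u0+200,::-1],None,fx=4,fy=4,interpolation=cv2.INTER_CUBIC))
go()
E
```

```text
306 167
231 92
at [ 0.4087  0.298   0.1451 65.59  ] t 15.25 F [ 1.5 -0.8  0.3] grip 0.752
```

View pics/w5.png

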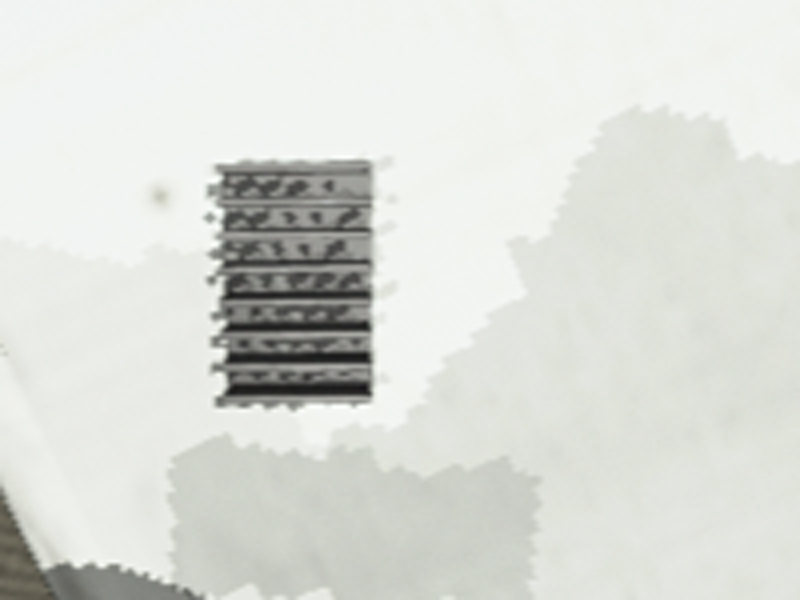

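The heat sink is aligned with the camera. Its crop corners are (220,164), (371,163), (371,402) and (222,402).

Run:
```python
from h import *
c=dict(np.load("pics/w5.npz"))
q=np.array([(221,164),(224,402),(371,402),(371,163)])/4+(231,92)
rep(c,"sink",q,.022)
go((.4225,.345,.10,65.5))
```

```text
sink [0.4228 0.3498] [37, 24, 37, 24] 0-1 ang 65.7
at [ 0.4087  0.298   0.1451 65.59  ] t 15.25 F [ 1.5 -0.8  0.3] grip 0.752
[0.1212, -0.0171, 0.1126, 0.0015] mm 67 deg 0
```

```bash
python3 -m crank '[[0.128,-0.0175,0.113,0],[0.128,-0.0175,0.113,0],[0.128,-0.0175,0.113,0],[0.128,-0.0175,0.113,0]]'>/dev/null; python3 -c "
from h import *
go((.4225,.348,.022,65.6))"
```

```text
at [ 0.4237  0.348   0.0984 65.5524] t 15.58 F [-0.5  0.   0.9] grip 0.748
[-0.0012, -0.0026, 0.1909, -0.0008] mm 76 deg 0
```

```bash
python3 -m crank '[[-0.001,-0.0025,0.1,0],[-0.001,-0.0025,0.15,0],[-0.001,-0.0025,0.19,0],[-0.001,-0.0025,0.19,0]]' | grep -E "posi|force"
python3 -m crank '[[0,0,0,0],[0,0,0,0],[0,0,0,0],[0,0,0,0],[0,0,0,0]]' -1 30 | grep -E "posi|force|wid"
python3 -m crank '[[0,0,0,0],[0,0,0,0],[0,0,0,0]]' | grep -E "posi|force|wid"
python3 -c "
from h import *
go((None,None,.14,None),(.51,.26,.14,80),(.61,.185,.14,93.3))"
```

```text
position: [0.4222, 0.3456, 0.0214]
ft_force: [-1.4, -0.6, -0.6]
grasp_force: 0.0
position: [0.4235, 0.3482, 0.0255]
ft_force: [0.1, -1.2, 6.0]
grip_width: 0.281
grasp_force: 29.3
position: [0.4235, 0.3482, 0.0255]
ft_force: [-0.3, -2.0, 6.0]
grip_width: 0.284
grasp_force: 29.3
at [4.23500e-01 3.48200e-01 2.55000e-02 6.55187e+01] t 16.58 F [-0.3 -2.   6. ] grip 0.284
[0.0, 0.0, -0.2862, -0.0] mm 114 deg 0
[-0.1112, 0.2882, -0.0, -0.2414] mm 124 deg 14
[-0.1412, 0.2788, -0.0, -0.2217] mm 125 deg 13
```

```bash
python3 -m crank '[[0,0,-0.05,0],[0,0,-0.13,0],[0,0,-0.23,0],[0,0,-0.286,0],[0,0,-0.286,0]]' | grep -E "posi|force|wid"
python3 -m crank '[[-0.03,0.08,0,-0.08],[-0.06,0.16,0,-0.16],[-0.09,0.24,0,-0.24],[-0.111,0.288,0,-0.24],[-0.111,0.288,0,-0.24]]' >/dev/null
python3 -m crank '[[-0.04,0.08,0,-0.08],[-0.08,0.16,0,-0.16],[-0.12,0.24,0,-0.22],[-0.141,0.279,0,-0.22],[-0.141,0.279,0,-0.22]]' >/dev/null
python3 -m crank '[[0,0,0,0],[0,0,0,0]]' | grep -E "posi|force|wid"
python3 - <<'E'
from h import *
c=cam("wrist"); im=c["color"]
np.savez("pics/w6.npz",**c)
cv2.imwrite("pics/w6.png",im[:,:,::-1])
go((.6152,.1995,.05,93.3))
E
```

```text
position: [0.4243, 0.3501, 0.1442]
ft_force: [0.1, 0.4, -0.0]
grip_width: 0.278
grasp_force: 30.0
position: [0.608, 0.186, 0.1384]
ft_force: [0.2, 0.8, -1.6]
grip_width: 0.28
grasp_force: 30.0
at [ 0.6079  0.1862  0.1385 93.252 ] t 18.05 F [-0.1 -0.  -0.8] grip 0.284
[0.032, 0.0202, 0.2213, -0.0008] mm 90 deg 0
```

View pics/w6.png

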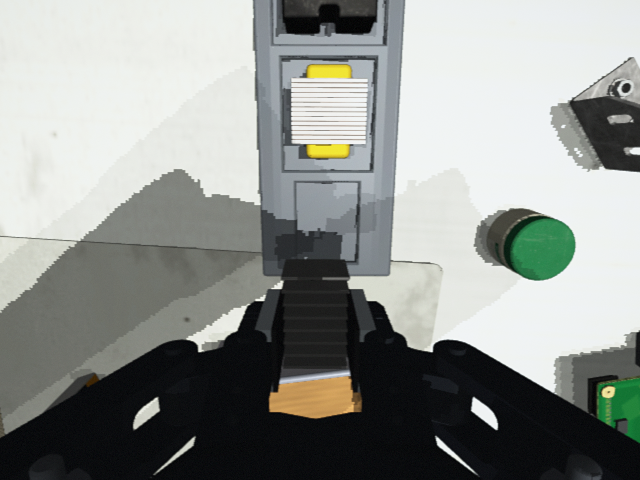

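The transformer is flat in its pocket. The small pocket's far edge is at row 181, columns 296–359. The heat sink's front top edge is at row ~262, columns 282–350.

Run:
```python
from h import *
c=dict(np.load("pics/w6.npz"))
print(p2w(c,[(296,181),(359,181),(298,261),(361,262)],.009).round(4))
print(p2w(c,[(282,261),(350,262)],.135).round(4),p2w(c,[(285,279),(348,279)],.135).round(4))
```

```text
[[0.5928 0.227  0.009 ]
 [0.6347 0.2294 0.009 ]
 [0.5966 0.1713 0.009 ]
 [0.641  0.173  0.009 ]]
[[0.5946 0.2115 0.135 ]
 [0.6188 0.2125 0.135 ]] [[0.5959 0.2047 0.135 ]
 [0.6186 0.206  0.135 ]]
```

```bash
python3 -m crank '[[0.0345,0.022,0.05,0],[0.0345,0.022,0.1,0],[0.0345,0.022,0.15,0],[0.0345,0.022,0.15,0],[0.0345,0.022,0.15,0]]' | grep -E "posi|force"
python3 -m crank '[[0,0,0.04,0],[0,0,0.08,0],[0,0,0.105,0],[0,0,0.105,0],[0,0,0.105,0]]'| grep -E "posi|force"
```

```text
position: [0.6159, 0.1997, 0.0782]
ft_force: [0.9, -0.7, 0.9]
grasp_force: 29.9
position: [0.6166, 0.1988, 0.0357]
ft_force: [0.3, -0.3, 0.0]
grasp_force: 29.9
```

```bash
python3 -m crank '[[0.002,0,0.005,0],[0.002,0,0.01,0],[0.002,0,0.011,0],[0.002,0,0.011,0]]' | grep -E "posi|force"
python3 -m crank '[[0,0,0.0025,0],[0,0,0.0025,0],[0,0,0.0025,0]]' | grep -E "posi|force"
python3 -m crank '[[0,0,0.0015,0],[0,0,0.0015,0],[0,0,0.0015,0]]' | grep -E "posi|force"
```

```text
position: [0.6171, 0.1998, 0.0321]
ft_force: [-0.1, -1.1, -0.7]
grasp_force: 29.9
position: [0.617, 0.1997, 0.031]
ft_force: [0.4, -1.0, -0.6]
grasp_force: 29.9
position: [0.617, 0.1997, 0.0303]
ft_force: [-0.5, -0.2, -0.4]
grasp_force: 29.9
```

```bash
python3 -m crank '[[0,0,0.0015,0],[0,0,0.0015,0],[0,0,0.0015,0]]' | grep -E "posi|force"
python3 -m crank '[[0,0,0.0015,0],[0,0,0.0015,0],[0,0,0.0015,0]]' | grep -E "posi|force"
```

```text
position: [0.617, 0.1998, 0.0297]
ft_force: [0.3, 0.5, -0.7]
grasp_force: 30.0
position: [0.617, 0.1998, 0.0296]
ft_force: [-2.4, -1.5, 4.8]
grasp_force: 30.5
```

```bash
python3 -m crank '[[0,0,0,0],[0,0,0,0],[0,0,0,0],[0,0,0,0]]' 0.2 | grep -E "posi|force|wid"
python3 -m crank '[[0,0,-0.05,0],[0,0,-0.15,0],[0,0,-0.25,0],[0,0,-0.35,0],[0,0,-0.4,0]]'| grep -E "posi|force|wid"
python3 -c "
from h import *
go((.51,.06,.19,85),(.44,-.075,.19,85))"
```

```text
position: [0.617, 0.1997, 0.029]
ft_force: [-0.1, 0.3, 0.0]
grip_width: 0.603
grasp_force: 0.0
position: [0.6179, 0.2008, 0.1943]
ft_force: [1.3, 1.1, 1.0]
grip_width: 0.599
grasp_force: 0.0
at [ 0.6179  0.2008  0.1943 93.1583] t 20.97 F [1.3 1.1 1. ] grip 0.599
[-0.3367, -0.2888, 0.0108, 0.136] mm 177 deg -8
[-0.3515, -0.1449, -0.0, -0.0] mm 152 deg 0
```

```bash
python3 -m crank '[[-0.337,-0.289,0.01,0.136],[-0.337,-0.289,0.01,0.136],[-0.337,-0.289,0.01,0.136],[-0.337,-0.289,0.01,0.136],[-0.337,-0.289,0.01,0.136]]' 1 >/dev/null
python3 -m crank '[[-0.35,-0.145,0,0],[-0.35,-0.145,0,0],[-0.35,-0.145,0,0],[-0.35,-0.145,0,0],[-0.35,-0.145,0,0]]' >/dev/null
python3 -m crank '[[0,0,0,0],[0,0,0,0]]' | grep -E "posi|force|wid"
python3 - <<'E'
from h import *
c=cam("wrist"); im=c["color"]
np.savez("pics/w7.npz",**c)
cv2.imwrite("pics/w7.png",im[:,:,::-1])
go()
E
```

```text
position: [0.4392, -0.075, 0.1853]
ft_force: [0.5, 0.7, 0.8]
grip_width: 1.0
grasp_force: 0.0
at [ 4.39400e-01 -7.45000e-02  1.85300e-01  8.50765e+01] t 22.02 F [ 0.3  0.4 -0.6] grip 1.0
```

View pics/w7.png

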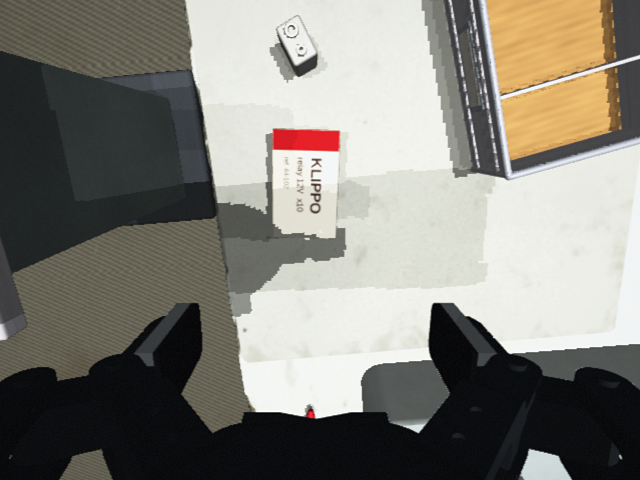

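The carton top corners are (273,129), (340,131), (337,238) and (273,236). The battery top corners are about (277,26), (298,15), (317,50) and (296,61). The tin is at upper right with its near-right corner at (510,178).

Run:
```python
from h import *
c=dict(np.load("pics/w7.npz"))
rep(c,"carton",[(273,129),(273,236),(337,238),(340,131)],.05)
rep(c,"batt",[(277,26),(296,61),(317,50),(298,15)],.046)
print(p2w(c,(510,177),.06).round(4))
go((.438,-.033,.12,86))
```

```text
carton [ 0.436  -0.0366] [73, 45, 73, 44] 0-1 ang 83.8
batt [0.439  0.0553] [23, 15, 23, 15] 0-1 ang 115.5
[[ 0.5698 -0.0416  0.06  ]]
at [ 4.39400e-01 -7.45000e-02  1.85300e-01  8.50765e+01] t 22.02 F [ 0.3  0.4 -0.6] grip 1.0
[0.103, -0.0123, 0.1631, -0.0154] mm 77 deg 1
```

```bash
python3 -m crank '[[0.094,-0.015,0.163,0.013],[0.094,-0.015,0.163,0.013],[0.094,-0.015,0.163,0.013],[0.094,-0.015,0.163,0.013],[0.094,-0.015,0.163,0.013]]' >/dev/null;  python3 -c "
from h import *
go((.4368,-.0365,.032,84.3))"
```

```text
at [ 4.37000e-01 -3.68000e-02  1.20600e-01  8.43228e+01] t 22.43 F [ 1.  -0.7 -0.4] grip 1.001
[0.0008, -0.0005, 0.2214, 0.0004] mm 89 deg 0
```

```bash
python3 -m crank '[[0,0,0.1,0],[0,0,0.17,0],[0,0,0.221,0],[0,0,0.221,0]]' | grep -E "posi|force"
python3 -m crank '[[0,0,0,0],[0,0,0,0],[0,0,0,0],[0,0,0,0],[0,0,0,0]]' -1 35 | grep -E "posi|force|wid"
python3 -m crank '[[0,0,0,0],[0,0,0,0],[0,0,0,0]]' | grep -E "posi|force|wid"
python3 -m crank '[[0,0,-0.05,0],[0,0,-0.13,0],[0,0,-0.23,0],[0,0,-0.33,0],[0,0,-0.42,0]]' | grep -E "posi|force|wid"
python3 -c "
from h import *
go((.601,.0,.2,100.5),(.605,.064,.14,100.5))"
```

```text
position: [0.435, -0.038, 0.0295]
ft_force: [-0.4, 0.7, -0.4]
grasp_force: 0.0
position: [0.4376, -0.038, 0.0332]
ft_force: [-0.9, -0.8, 8.3]
grip_width: 0.523
grasp_force: 35.2
position: [0.4376, -0.0381, 0.0332]
ft_force: [-1.3, -0.3, 8.5]
grip_width: 0.523
grasp_force: 35.2
position: [0.4364, -0.0368, 0.2024]
ft_force: [1.3, -1.4, -0.1]
grip_width: 0.523
grasp_force: 36.5
at [ 4.36400e-01 -3.68000e-02  2.02400e-01  8.42826e+01] t 23.85 F [ 1.3 -1.4 -0.1] grip 0.523
[0.1325, 0.4002, 0.006, -0.2703] mm 169 deg 16
[0.1555, 0.039, 0.15, -0.0] mm 88 deg 0
```

```bash
python3 -m crank '[[0.03,0.1,0,-0.07],[0.06,0.2,0,-0.14],[0.1,0.3,0,-0.2],[0.132,0.4,0,-0.27],[0.132,0.4,0,-0.27]]' >/dev/null
python3 -m crank '[[0,0,0,0],[0,0,0,0],[0,0,0,0]]' | grep -E "posi|force|wid"
python3 - <<'E'
from h import *
c=cam("wrist"); im=c["color"]
np.savez("pics/w8.npz",**c)
cv2.imwrite("pics/w8.png",im[:,:,::-1])
go()
E
```

```text
position: [0.6002, -0.0013, 0.2002]
ft_force: [-0.2, -0.3, -1.5]
grip_width: 0.519
grasp_force: 36.6
at [ 6.000000e-01 -1.700000e-03  2.003000e-01  1.003745e+02] t 24.57 F [ 0.4 -0.3 -1.5] grip 0.522
```

View pics/w8.png

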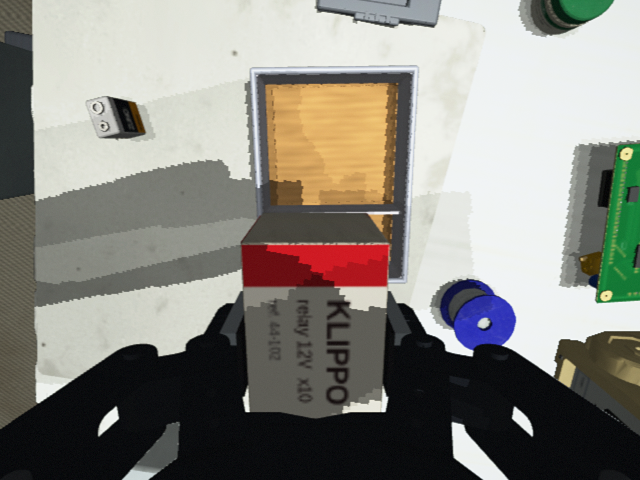

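The carton is held upright, its front top edge at row 244, columns 241–388. The tin's far rim corners are (251,68) and (418,67), the cross wall is near row 210, and the packing's far edge is at row 84, columns 266–397.

Run:
```python
from h import *
c=dict(np.load("pics/w8.npz"))
P=p2w(c,[(251,68),(418,67),(406,282)],.06); print("rim",P.round(4), np.linalg.norm(P[0]-P[1]))
m=(P[0]+P[1])[:2]/2; d=P[1]-P[0]; a=np.arctan2(d[1],d[0]); yd=np.array([-np.sin(a),np.cos(a)])
print("yaw y",np.degrees(a)+90,"centre",m-.072*yd,"wide",m-.048*yd,"narrow",m-.119*yd)
print("cross",p2w(c,[(265,209),(400,212)],.051).round(4))
for z in (.01,.02,.03,.04):
  w=p2w(c,[(266,84),(397,83)],z); print(z,np.linalg.norm(w[0]-w[1]).round(4),w.mean(0).round(4))
w=p2w(c,[(241,244),(388,244)],.217);print("carton front",w.round(4),w.mean(0))
```

```text
rim [[ 0.5393  0.1021  0.06  ]
 [ 0.6449  0.1221  0.06  ]
 [ 0.6731 -0.0225  0.06  ]] 0.10744825859394071
yaw y 100.73460333804186 centre [0.6054904  0.04136717] wide [0.60102016 0.06494718] narrow [ 0.61424462 -0.00481036]
cross [[0.5607 0.0112 0.051 ]
 [0.6583 0.0268 0.051 ]]
0.01 0.1012 [0.5928 0.1093 0.01  ]
0.02 0.098 [0.5927 0.1079 0.02  ]
0.03 0.0948 [0.5925 0.1065 0.03  ]
0.04 0.0916 [0.5923 0.1052 0.04  ]
carton front [[0.5716 0.0322 0.217 ]
 [0.6146 0.04   0.217 ]] [0.59307312 0.03610104 0.217     ]
```

```bash
python3 -c "
from h import *
go((.6017,.0632,.12,100.7))"
```

```text
at [ 6.000000e-01 -1.700000e-03  2.003000e-01  1.003745e+02] t 24.57 F [ 0.4 -0.3 -1.5] grip 0.522
[0.1588, 0.0333, 0.2006, -0.0054] mm 103 deg 0
```

```bash
python3 -m crank '[[0.06,0.012,0,0],[0.12,0.024,0.03,0],[0.159,0.0335,0.1,-0.005],[0.159,0.0335,0.17,-0.005],[0.159,0.0335,0.2,-0.005]]' >/dev/null
python3 -m crank '[[0,0,0,0],[0,0,0,0]]' | grep -E "posi|force|wid"
python3 -c "
from h import *
go((.6017,.0632,.075,100.7))"
```

```text
position: [0.6024, 0.0624, 0.1203]
ft_force: [1.4, 0.2, -0.8]
grip_width: 0.518
grasp_force: 36.6
at [6.024000e-01 6.240000e-02 1.203000e-01 1.006047e+02] t 25.15 F [ 1.4  0.2 -0.8] grip 0.518
[0.0022, -0.0013, 0.1133, -0.0016] mm 45 deg 0
```

```bash
cat > chk.py <<'E'
from h import *
import sys
p,o=pose(); f=o["ft_force"][2]; print(p.round(4),round(f,1)); sys.exit(f>float(sys.argv[1]))
E
python3 -m crank '[[0.002,-0.001,0.05,0],[0.002,-0.001,0.09,0],[0.002,-0.001,0.113,0],[0.002,-0.001,0.113,0]]' >/dev/null
python3 chk.py 1 || exit
python3 -m crank '[[0,0,0.005,0],[0,0,0.01,0],[0,0,0.015,0],[0,0,0.015,0]]' >/dev/null; python3 chk.py 1 || exit
python3 -m crank '[[0,0,0.005,0],[0,0,0.005,0],[0,0,0.005,0]]' >/dev/null; python3 chk.py 1 || exit
python3 -m crank '[[0,0,0.005,0],[0,0,0.005,0],[0,0,0.005,0]]' >/dev/null; python3 chk.py 1 || exit
python3 -m crank '[[0,0,0.005,0],[0,0,0.005,0],[0,0,0.005,0]]' >/dev/null; python3 chk.py 1 || exit
python3 -m crank '[[0,0,0.005,0],[0,0,0.005,0],[0,0,0.005,0]]' >/dev/null; python3 chk.py 1 || exit
python3 -m crank '[[0,0,0.005,0],[0,0,0.005,0],[0,0,0.005,0]]' >/dev/null; python3 chk.py 1 || exit
```

```text
[6.011000e-01 6.350000e-02 7.280000e-02 1.006517e+02] -1.9False
```

```bash
sed -i 's/sys.exit(f>float(sys.argv\[1\]))/sys.exit(int(f>float(sys.argv[1])))/' chk.py
python3 -m crank '[[0,0,0.005,0],[0,0,0.01,0],[0,0,0.015,0],[0,0,0.015,0]]' >/dev/null; python3 chk.py 1 || exit
python3 -m crank '[[0,0,0.005,0],[0,0,0.005,0],[0,0,0.005,0]]' >/dev/null; python3 chk.py 1 || exit
python3 -m crank '[[0,0,0.005,0],[0,0,0.005,0],[0,0,0.005,0]]' >/dev/null; python3 chk.py 1 || exit
python3 -m crank '[[0,0,0.005,0],[0,0,0.005,0],[0,0,0.005,0]]' >/dev/null; python3 chk.py 1 || exit
python3 -m crank '[[0,0,0.005,0],[0,0,0.005,0],[0,0,0.005,0]]' >/dev/null; python3 chk.py 1 || exit
python3 -m crank '[[0,0,0.005,0],[0,0,0.005,0],[0,0,0.005,0]]' >/dev/null; python3 chk.py 1 || exit
python3 -m crank '[[0,0,0.005,0],[0,0,0.005,0],[0,0,0.005,0]]' >/dev/null; python3 chk.py 1 || exit
```

```text
[6.020000e-01 6.450000e-02 6.850000e-02 1.007009e+02] -0.0
[6.019000e-01 6.450000e-02 6.630000e-02 1.007072e+02] -0.2
[6.018000e-01 6.440000e-02 6.420000e-02 1.006984e+02] -0.3
[6.018000e-01 6.440000e-02 6.210000e-02 1.007017e+02] 0.4
[6.01800e-01 6.45000e-02 6.01000e-02 1.00702e+02] -0.4
[6.018000e-01 6.440000e-02 5.820000e-02 1.007005e+02] -0.5
[6.018000e-01 6.440000e-02 5.620000e-02 1.007011e+02] -0.7
```

Underside is now at 23 mm. I'll continue in 1.5 mm steps.

```bash
python3 -m crank '[[0,0,0.004,0],[0,0,0.004,0],[0,0,0.004,0]]' >/dev/null; python3 chk.py 1.5 || exit
python3 -m crank '[[0,0,0.004,0],[0,0,0.004,0],[0,0,0.004,0]]' >/dev/null; python3 chk.py 1.5 || exit
python3 -m crank '[[0,0,0.004,0],[0,0,0.004,0],[0,0,0.004,0]]' >/dev/null; python3 chk.py 1.5 || exit
python3 -m crank '[[0,0,0.004,0],[0,0,0.004,0],[0,0,0.004,0]]' >/dev/null; python3 chk.py 1.5 || exit
python3 -m crank '[[0,0,0.004,0],[0,0,0.004,0],[0,0,0.004,0]]' >/dev/null; python3 chk.py 1.5 || exit
python3 -m crank '[[0,0,0.004,0],[0,0,0.004,0],[0,0,0.004,0]]' >/dev/null; python3 chk.py 1.5 || exit
python3 -m crank '[[0,0,0.004,0],[0,0,0.004,0],[0,0,0.004,0]]' >/dev/null; python3 chk.py 1.5 || exit
```

```text
[6.020000e-01 6.450000e-02 5.480000e-02 1.007018e+02] -0.7
[6.021000e-01 6.450000e-02 5.350000e-02 1.006995e+02] 4.8
```

```bash
python3 -m crank '[[0,0,0,0],[0,0,0,0],[0,0,0,0],[0,0,0,0]]' 0.35 | grep -E "posi|force|wid"
python3 -m crank '[[0,0,-0.03,0],[0,0,-0.1,0],[0,0,-0.2,0],[0,0,-0.3,0],[0,0,-0.38,0]]'| grep -E "posi|force|wid"
python3 -c "
from h import *
go((.5,.06,.19,115),(.44,.02,.17,115))"
```

```text
position: [0.6018, 0.0644, 0.0529]
ft_force: [-0.6, 1.0, -0.5]
grip_width: 0.675
grasp_force: 0.0
position: [0.602, 0.0652, 0.209]
ft_force: [1.6, 0.5, 0.5]
grip_width: 0.67
grasp_force: 0.0
at [6.0200e-01 6.5200e-02 2.0900e-01 1.0075e+02] t 28.57 F [1.6 0.5 0.5] grip 0.67
[0.0349, -0.2529, 0.0474, -0.2375] mm 104 deg 14
[-0.0272, -0.1782, 0.05, -0.0] mm 75 deg 0
```

```bash
python3 -m crank '[[0.035,-0.253,0.04,-0.24],[0.035,-0.253,0.04,-0.24],[0.035,-0.253,0.04,-0.24],[0.035,-0.253,0.04,-0.24]]' >/dev/null
python3 -c "
from h import *
go((.46,.01,.16,115))"
```

```text
at [4.961000e-01 5.950000e-02 1.887000e-01 1.152371e+02] t 28.9 F [0.9 0.1 0.8] grip 0.68
[-0.0734, -0.1343, 0.0718, 0.004] mm 68 deg 0
```

```bash
python3 -m crank '[[-0.073,-0.134,0.07,0],[-0.073,-0.134,0.07,0],[-0.073,-0.134,0.07,0],[-0.073,-0.134,0.07,0],[-0.073,-0.134,0.07,0]]' 0.2 >/dev/null
python3 - <<'E'
from h import *
c=cam("wrist"); im=c["color"]
np.savez("pics/w9.npz",**c)
cv2.imwrite("pics/w9.png",im[:,:,::-1])
go()
E
```

```text
at [4.647000e-01 1.100000e-02 1.621000e-01 1.151326e+02] t 29.37 F [ 0.1 -0.2  0.6] grip 0.602
```

View pics/w9.png

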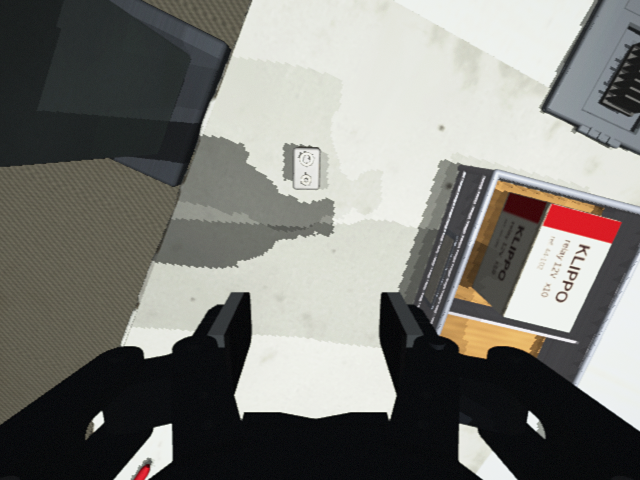

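The carton stands upright in the wide compartment, and the heat sink is visible in its pocket. The battery top corners are (293,147), (320,147), (320,189) and (293,189).

Run:
```python
from h import *
c=dict(np.load("pics/w9.npz"))
rep(c,"batt",[(293,147),(293,189),(320,189),(320,147)],.046)
go((.4395,.0555,.12,115))
```

```text
batt [0.4385 0.0545] [26, 17, 26, 17] 0-1 ang 114.8
at [4.647000e-01 1.100000e-02 1.621000e-01 1.151326e+02] t 29.37 F [ 0.1 -0.2  0.6] grip 0.602
[0.1274, -0.0097, 0.1051, 0.0022] mm 66 deg 0
```

```bash
python3 -m crank '[[0.126,-0.0123,0.105,0.005],[0.126,-0.0123,0.105,0.005],[0.126,-0.0123,0.105,0.005],[0.126,-0.0123,0.105,0.005],[0.126,-0.0123,0.105,0.005]]' >/dev/null;  python3 -c "
from h import *
go((.4388,.0545,.034,114.8))"
```

```text
at [4.389000e-01 5.440000e-02 1.199000e-01 1.148729e+02] t 29.78 F [-0.3 -1.1  0.2] grip 0.603
[0.0004, -0.0001, 0.2148, 0.0012] mm 86 deg 0
```

```bash
python3 -m crank '[[0,0,0.08,0],[0,0,0.15,0],[0,0,0.2,0],[0,0,0.215,0],[0,0,0.215,0]]' | grep -E "posi|force"
python3 -m crank '[[0,0,0,0],[0,0,0,0],[0,0,0,0],[0,0,0,0],[0,0,0,0]]' -1 30 | grep -E "posi|force|wid"
python3 -m crank '[[0,0,0,0],[0,0,0,0],[0,0,0,0]]' | grep -E "posi|force|wid"
python3 -m crank '[[0,0,-0.05,0],[0,0,-0.13,0],[0,0,-0.23,0],[0,0,-0.33,0],[0,0,-0.4,0]]' | grep -E "posi|force|wid"
python3 -c "
from h import *
go((.55,.0,.19,100.7),(.6148,-.005,.14,100.7))"
```

```text
position: [0.4379, 0.0538, 0.0327]
ft_force: [-0.6, 0.4, 0.3]
grasp_force: 0.0
position: [0.439, 0.0537, 0.0345]
ft_force: [-1.5, 0.2, 7.0]
grip_width: 0.191
grasp_force: 31.4
position: [0.439, 0.0537, 0.0344]
ft_force: [-0.5, 0.3, 7.7]
grip_width: 0.189
grasp_force: 31.4
position: [0.4385, 0.055, 0.1959]
ft_force: [-0.4, -1.5, 0.8]
grip_width: 0.193
grasp_force: 30.2
at [4.385000e-01 5.500000e-02 1.959000e-01 1.149053e+02] t 31.28 F [-0.4 -1.5  0.8] grip 0.193
[-0.2421, 0.1949, 0.0148, 0.2368] mm 124 deg -14
[-0.0424, 0.1569, 0.125, -0.0] mm 82 deg 0
```

```bash
python3 -m crank '[[-0.06,0.05,0,0.06],[-0.12,0.1,0,0.12],[-0.18,0.15,0,0.18],[-0.242,0.195,0,0.237],[-0.242,0.195,0,0.237]]' >/dev/null
python3 -m crank '[[-0.02,0.07,0,0],[-0.042,0.14,0,0],[-0.042,0.157,0.05,0],[-0.042,0.157,0.1,0],[-0.042,0.157,0.12,0]]' >/dev/null
python3 -m crank '[[0,0,0,0],[0,0,0,0]]' | grep -E "posi|force|wid"
python3 -c "
from h import *
go((.6146,-.005,.078,100.7))"
```

```text
position: [0.614, -0.0064, 0.146]
ft_force: [0.7, -0.1, 0.2]
grip_width: 0.19
grasp_force: 30.2
at [ 6.140000e-01 -6.400000e-03  1.460000e-01  1.005802e+02] t 32.28 F [ 0.7 -0.1  0.2] grip 0.19
[0.0032, 0.0022, 0.1699, -0.002] mm 68 deg 0
```

```bash
python3 -m crank '[[0.003,0.002,0.05,0],[0.003,0.002,0.1,0],[0.003,0.002,0.14,0],[0.003,0.002,0.17,0],[0.003,0.002,0.17,0]]' >/dev/null; python3 chk.py 1.8 || exit
python3 -m crank '[[0,0,0.01,0],[0,0,0.02,0],[0,0,0.03,0],[0,0,0.03,0]]' >/dev/null; python3 chk.py 1.8 || exit
python3 -m crank '[[0,0,0.004,0],[0,0,0.004,0],[0,0,0.004,0]]' >/dev/null; python3 chk.py 1.8 || exit
python3 -m crank '[[0,0,0.004,0],[0,0,0.004,0],[0,0,0.004,0]]' >/dev/null; python3 chk.py 1.8 || exit
python3 -m crank '[[0,0,0.004,0],[0,0,0.004,0],[0,0,0.004,0]]' >/dev/null; python3 chk.py 1.8 || exit
python3 -m crank '[[0,0,0.004,0],[0,0,0.004,0],[0,0,0.004,0]]' >/dev/null; python3 chk.py 1.8 || exit
python3 -m crank '[[0,0,0.004,0],[0,0,0.004,0],[0,0,0.004,0]]' >/dev/null; python3 chk.py 1.8 || exit
```

```text
[ 6.137000e-01 -5.500000e-03  7.540000e-02  1.005669e+02] 0.1
[ 6.146000e-01 -5.100000e-03  6.480000e-02  1.005775e+02] 0.2
[ 6.148000e-01 -5.000000e-03  6.370000e-02  1.005827e+02] -0.4
[ 6.146000e-01 -5.000000e-03  6.190000e-02  1.005809e+02] 0.1
[ 6.146000e-01 -5.000000e-03  6.020000e-02  1.005821e+02] -1.1
[ 6.146000e-01 -5.000000e-03  5.860000e-02  1.005786e+02] 0.6
[ 6.146000e-01 -4.900000e-03  5.700000e-02  1.005857e+02] -0.9
```

```bash
python3 -m crank '[[0,0,0.003,0],[0,0,0.003,0],[0,0,0.003,0]]' >/dev/null; python3 chk.py 2 || exit
python3 -m crank '[[0,0,0.003,0],[0,0,0.003,0],[0,0,0.003,0]]' >/dev/null; python3 chk.py 2 || exit
python3 -m crank '[[0,0,0.003,0],[0,0,0.003,0],[0,0,0.003,0]]' >/dev/null; python3 chk.py 2 || exit
python3 -m crank '[[0,0,0.003,0],[0,0,0.003,0],[0,0,0.003,0]]' >/dev/null; python3 chk.py 2 || exit
```

```text
[ 6.147000e-01 -5.000000e-03  5.600000e-02  1.005784e+02] -0.4
[ 6.148000e-01 -5.000000e-03  5.500000e-02  1.005827e+02] 4.1
```

```bash
python3 -m crank '[[0,0,0,0],[0,0,0,0],[0,0,0,0],[0,0,0,0]]' -0.1 | grep -E "posi|force|wid"
python3 -m crank '[[0,0,-0.03,0],[0,0,-0.1,0],[0,0,-0.2,0],[0,0,-0.3,0],[0,0,-0.38,0]]'| grep -E "posi|force|wid"
python3 -c "
from h import *
go((.46,-.02,.22,100.6))"
```

```text
position: [0.6145, -0.005, 0.0545]
ft_force: [0.6, 0.8, -1.2]
grip_width: 0.45
grasp_force: 0.0
position: [0.6148, -0.0043, 0.2106]
ft_force: [0.1, 0.4, -0.9]
grip_width: 0.453
grasp_force: 0.0
at [ 6.148000e-01 -4.300000e-03  2.106000e-01  1.006293e+02] t 35.53 F [ 0.1  0.4 -0.9] grip 0.453
[0.0329, -0.3876, -0.0235, 0.0005] mm 156 deg 0
```

```bash
python3 -m crank '[[0.03,-0.39,-0.02,0],[0.03,-0.39,-0.02,0],[0.03,-0.39,-0.02,0],[0.03,-0.39,-0.02,0],[0.03,-0.39,-0.02,0]]' | grep -E "posi"
python3 - <<'E'
from h import *
t=cam("top")["color"][135:265,130:370,::-1]; s=cam("side")["color"][215:360,160:400,::-1]
t=cv2.resize(t,(540,292),interpolation=cv2.INTER_CUBIC);s=cv2.resize(s,(500,302),interpolation=cv2.INTER_CUBIC)
o=np.zeros((598,540,3),np.uint8);o[:292]=t;o[294:596,:500]=s
cv2.imwrite("pics/fin.png",o)
E
```

```text
position: [0.4562, -0.0223, 0.2143]
```

View pics/fin.png

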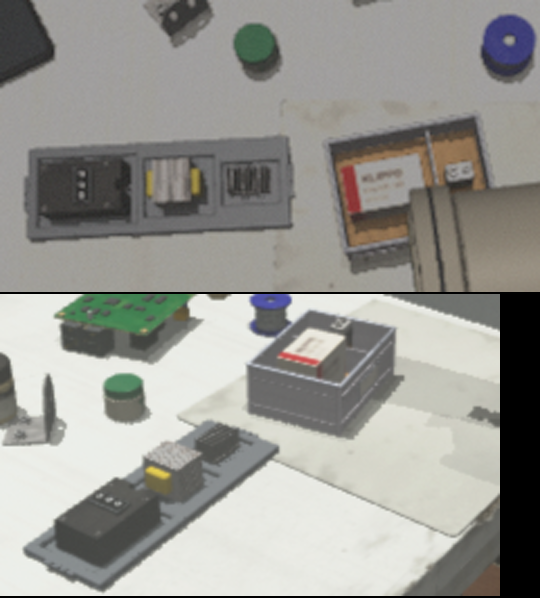

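The box, transformer and heat sink lie flat in their tray pockets. The carton and battery stand upright in the tin, and the jar and reel are undisturbed.

```bash
python3 -c "
from workcell import manip
print(manip.hand_in())"
```

```text
the job is handed in; nothing more can be done
None
```

Both kits are made up in the order asked and handed in at about 36 s of the 122 s allowed: the mains kit is flat in the tray, the battery kit is upright on the tin's packing, and the jar and solder reel were not touched.

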